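# Flip a brake pad over against the edge of an inspection plate

### The job

The brake pad lying lining-down on the bench must be turned over so that its wear can be checked. Do not pick it up: with the fingertips push it against the front edge of the low steel plate, tip it up there, and push it on over so that it ends lying flat on the plate with its dark lining upwards, like the other pad; then leave it, and do not disturb the other pad, the socket, the spray can or the wrench.

Things in the scene. Friction and masses are not known exactly. Their poses are not given: they have to be found in the camera images.
- pad: Loose brake pad to flip, 0.2-0.4 kg, 16 mm thick. Steel backing plate 50 (x) x 110 (y) x 6 mm (136 mm with the 22 mm wide end ears); under it the dark lining 42 x 98 x 10 mm, so the backing overhangs it 4 mm along both long sides, 10 mm above the bench. Origin: centre of lining's lower face; z from lining to backing (up at start). x points to the steel plate, within 0.25 rad, from 30-60 mm short of it
- plate: Flat steel inspection plate fixed to the bench, 150 mm (x) by 440 mm (y), 8 mm high. Origin: centre of its underside, on the bench. Its -x long side is the front edge, nearest the robot; x points away from the robot, turned up to 0.4 rad either way
- plate_edge (a point): Middle of the front upper edge of the steel plate, 8 mm above the bench, 75 mm from the plate's centre; axes as the plate's
- pad_near (a point): Middle of the pad's long side on its -x side (away from the steel plate at the start), half-way through the backing plate's thickness (13 mm above the bench at the start)
- pad_far (a point): The same on the pad's +x side, the one that goes against the steel plate
- pad_left (a point): Outer end of the ear at the pad's +y end, half-way through the backing plate's thickness
- pad_right (a point): Outer end of the ear at the pad's -y end, half-way through the backing plate's thickness
- done_pad: Bystander: a second pad of the same size, already flipped, lying lining-up on the steel plate near one end of it, its length across the plate; 16 mm thick, origin at the centre of its underside, length along its y
- socket: Bystander: steel socket standing on the steel plate near its other end, 34 mm diameter, 38 mm high, origin at the centre of its underside
- can: Bystander: spray can standing on the bench to one side of the plate, 60 mm diameter, 190 mm high, origin at the centre of its underside
- wrench: Bystander: wrench lying on the bench to the other side, 180 mm long along its x
There are look-alikes about, which are no part of the job. Leave any green, pink or turquoise look-alike of the pad alone.

How it is judged:
By the outcome, as a careful person would: the job done as asked, in the order asked, and still so for the second after the job is handed in, with the robot touching nothing.
It also fails if it takes over 38 s, if anything falls off the work surface, if the arm or the gripper's body presses on something with over 40 N, if the wrist force passes 120 N, or if a joint passes its speed limit or range.

### The arm

A 7-joint arm with a two-finger parallel gripper is mounted at the origin on the work surface. World frame = base frame: x ahead of the robot, y to its left, z up, the work surface at z = 0. Lengths are in m, angles in rad, forces in N, time in s.
With the tool pointing down it reaches from about 0.4 to 0.85 m from the base axis. Payload 10.4 kg.
Tool frame: the origin (TCP) lies midway between the tips of the shut fingers; the grasp point (between the pads) lies 19 mm behind it; z points along the fingers, y is the line along which they close (so a half turn about z gives the same grasp; the last joint's range is limited). The gripper opens to 87 mm and grips with 3 to 60 N. Pads are 19 mm wide; open, the fingers measure 117 mm over their backs; the gripper's body (75 mm by 190 mm) begins 51 mm behind the grasp point.
Start: joints at [-1.298, 0.332, -0.065, 1.46, 0.022, 1.35, -0.088], TCP at [0.182, 0.598, 0.223] pointing down, gripper open.
Joint ranges: [-2.6, 2.6], [-0.5, 2.12], [-1.47, 1.34], [0.16, 2.42], [-1.27, 4.41], [0.06, 2.06], [-2.6, 2.6]. Speed limits (rad/s): [2.22, 2.22, 2.79, 2.79, 3.14, 3.14, 3.14].

### API

Orientations are given as a unit quaternion [x, y, z, w].
In Python, from bench import r gives the robot as it stands.
- The arm moves only by the tool arm_command, never from a script. Its argument "moves" is one flat list of numbers, 4 for each row, row after row: the shift along the tool's x, y, z in cm, then the turn about the tool's z in degrees. A call has 1 to 12 rows; each row shifts and turns the commanded pose from where the row before left it, along the tool's axes as they then stand; what a row does not reach is not made up. A row lasts 1/12 s, in which the tool goes at most 41.7 mm and 7.16 degrees, less where a joint would pass 70% of its speed; a pose out of reach is approached as far as the arm can. A call with a gripper value outside its range is refused whole. "fingers" is the opening in per cent of the stroke, from 0 (shut) to 100 (fully open), set as the call begins (left out, the last holds). The fingers move at their own pace and stop on an object; "squeeze" is the grip in N (left out, the last holds). Time passes only in rows, so rows that do not move let the fingers close. It gives the time, the measured TCP pose, the force, the opening and the grip force at its end, in the units of the state.
- r.read_state(): the state, without advancing time (a new reading comes with each control period).
- r.camera(name): name is "side" or "top" or "wrist"; returns the picture (400x640x3 uint8, red, green, blue); there is no depth.
- r.camera_info(name): a dict with "fx", "fy", "cx", "cy" (pixels), "origin" and "attitude" of the camera in the world. Camera axes: x right, y up, looking along -z (the intrinsics and any distortion apply to the point x, -y, -z); pixel columns grow to the right and rows downward; lengths in m; the calibration is good to about 2 mm. A picture is of the moment at which its call begins: read the wrist's pose just before it. camera_info takes no time and is no camera call; for the wrist camera it gives the pose at the moment of the call.
- r.close_job(): hands the job in; it is judged then, once.
The state is a dict: "time": time; "joint_positions": joint angles; "joint_vel": joint speeds; "joint_torque": joint torques, N m; "ee_pos": TCP position; "eef_rot": TCP orientation; "ft_force": force on the tool from outside, world axes, zero at the start; "torque": the same for the moment, N m; "width": finger opening in m; "grip_force": force on a finger pad.
Only numpy, scipy, OpenCV 4.12 (cv2) and the standard library are available. Lean on these libraries where they do the work, as an engineer would, in place of code of your own. Each camera call takes 0.05 s, during which the arm holds its last target. There are 200 camera calls.

## Working session

There is one attempt and no reset: what is moved stays moved. The work goes in short steps, Python scripts to look and compute and a tool call to move; the robot and the scene stay as the last step left them, time stands still between calls to the robot, and variables do not carry over. Pictures are saved under pics/ and viewed, at most 10 in all, crops included, and the job is handed in when it is done.

Besides the shell and the picture viewer there is one more tool, called by a JSON object that holds its "name" and its "arguments". arm_command: Moves the arm, as the interface text tells. Its arguments: {"type":"object","properties":{"moves":{"type":"array"},"fingers":{"type":"number"},"squeeze":{"type":"number"}},"required":["moves"]}

```bash
mkdir -p pics; ls; cat > h.py <<'E'
import numpy as np,cv2
from bench import r
from scipy.spatial.transform import Rotation as R
def info(n):
    i=r.camera_info(n); a=np.array(i['attitude'],float)
    M=a if a.shape==(3,3) else R.from_quat(a).as_matrix()
    return i,M,np.array(i['origin'])
def ray(n,u,v,z,c=None):
    i,M,o=c or info(n)
    d=M@np.array([(u-i['cx'])/i['fx'],-(v-i['cy'])/i['fy'],-1.])
    return o+d*(z-o[2])/d[2]
def proj(n,p,c=None):
    i,M,o=c or info(n); q=M.T@(np.array(p)-o)
    return i['cx']+i['fx']*q[0]/-q[2], i['cy']-i['fy']*q[1]/-q[2]
def snap(n,f):
    im=r.camera(n); cv2.imwrite('pics/'+f,cv2.cvtColor(im,cv2.COLOR_RGB2BGR)); return im
E
python3 - <<'E'
from h import *
a=snap('top','t0.png');b=snap('side','s0.png')
for n in('top','side','wrist'): print(r.camera_info(n))
print(r.read_state())
E
```

```text
pics
{'fx': 480.16726613758374, 'fy': 480.16726613758374, 'cx': 316.1565777015236, 'cy': 201.2991510599313, 'origin': array([ 0.36065451, -0.00442397,  1.48796831]), 'attitude': array([-0.05273477,  0.04376771,  0.71492708, -0.69583238])}
{'fx': 490.6634027021651, 'fy': 490.6634027021651, 'cx': 323.67083450834303, 'cy': 200.01111119098886, 'origin': array([0.44019121, 1.22600331, 0.84520171]), 'attitude': array([-0.02352729,  0.48386515,  0.87285948, -0.05862863])}
{'fx': 338.42440160496716, 'fy': 338.42440160496716, 'cx': 323.5995423674156, 'cy': 201.01193973915613, 'origin': array([0.10236245, 0.62256331, 0.38385694]), 'attitude': array([-0.1200282 , -0.08866613,  0.5884058 ,  0.79467614])}
{'time': 0.1, 'joint_positions': array([-1.29759164,  0.33280293, -0.0646934 ,  1.46083776,  0.02159003,
        1.34987191, -0.08848852]), 'joint_vel': array([-1.47248137e-03, -1.37213002e-03, -8.49476061e-04, -8.90597362e-04,
        8.71052813e-04, -1.80258266e-03, -9.23592972e-05]), 'joint_torque': array([ 9.83115169e-04, -6.24544144e+01,  2.43583275e-02, -3.90712881e+01,
       -6.14077086e-02,  3.67215404e-02,  7.74082332e-05]), 'ee_pos': array([0.18210036, 0.59753966, 0.2218464 ]), 'eef_rot': array([ 1.47352868e-01,  9.89083797e-01, -6.08823915e-04, -6.74314864e-05]), 'ft_force': array([ 0.37331271,  1.02259776, -0.2662029 ]), 'torque': array([-0.02663159,  0.00442566,  0.01795196]), 'grip_force': 0.0, 'width': 0.08718568261843665}
```

View pics/t0.png

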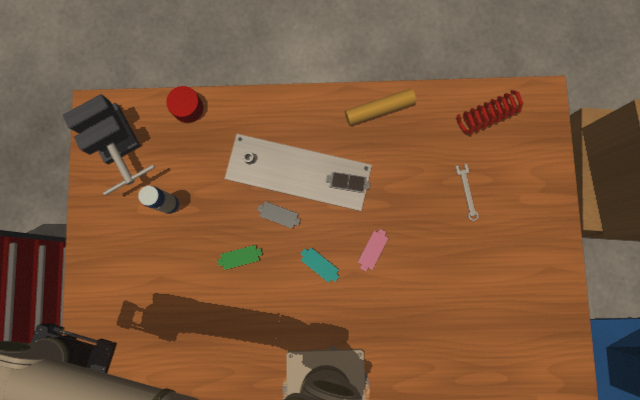

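View pics/s0.png

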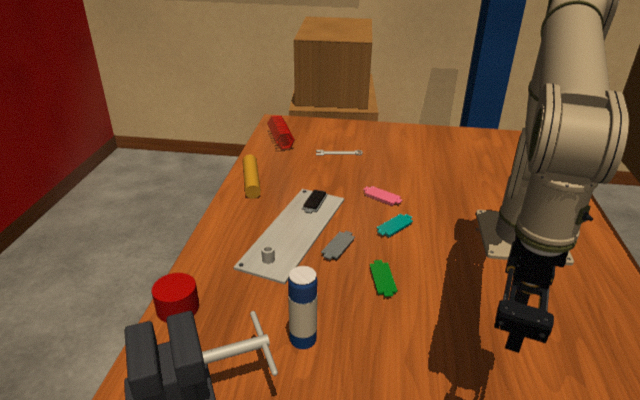

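The candidates are grey (279,215), green (240,257), turquoise (320,264) and pink (373,249) in the top view. Only the grey one, just short of the plate, fits the steel-backed pad; the coloured ones are look-alikes. The plate's front edge runs from about (226,180) to (361,210). The done pad is at (348,181), the socket at (250,158) and the can at (155,198).

```bash
cat > m.py <<'E'
from h import *
im=cv2.cvtColor(cv2.imread('pics/t0.png'),cv2.COLOR_BGR2RGB)
hsv=cv2.cvtColor(im,cv2.COLOR_RGB2HSV)
x0,y0,x1,y1=215,125,385,240
sub=hsv[y0:y1,x0:x1]; g=((sub[...,1]<75)&(sub[...,2]>60)).astype(np.uint8)
n,l,st,c=cv2.connectedComponentsWithStats(g)
for k in range(1,n):
    if st[k,4]<150: continue
    m=(l==k).astype(np.uint8); cs,_=cv2.findContours(m,cv2.RETR_EXTERNAL,cv2.CHAIN_APPROX_NONE)
    P=max(cs,key=cv2.contourArea)[:,0]+[x0,y0]
    z=.008 if st[k,4]>3000 else .016
    W=np.array([ray('top',u,v,z)[:2] for u,v in P])
    rr=cv2.minAreaRect((W*1000).astype(np.float32)); B=cv2.boxPoints(rr)
    print(st[k],c[k]+[x0,y0],rr,B.tolist())
big=cv2.resize(im[130:235,220:380],None,fx=5,fy=5,interpolation=cv2.INTER_CUBIC)
cv2.imwrite('pics/c0.png',big[...,::-1])
for f in[(250,158,.046-.0),(348,181,.024),(148,194,.19)]: print(ray('top',*f))
E
python3 m.py
```

```text
[  10    9  147   77 6456] [297.77214994 171.7936803 ] ((659.0703735351562, 62.93565368652344), (446.3047180175781, 150.03240966796875), 75.02182006835938) [[528.9288940429688, -133.2469482421875], [673.8638305664062, -172.02297973632812], [789.2118530273438, 259.1182556152344], [644.2769165039062, 297.894287109375]]
[ 43  77  42  26 620] [278.41935484 214.57258065] ((525.2386474609375, 129.18618774414062), (134.1444549560547, 49.51945877075195), 68.2526626586914) [[477.3899230957031, 76.06153869628906], [523.3849487304688, 57.71387481689453], [573.08740234375, 182.3108367919922], [527.0923461914062, 200.65850830078125]]
[0.69917112 0.2112289  0.046     ]
[ 0.62268739 -0.08855896  0.024     ]
[0.57247838 0.47127303 0.19      ]
```

View pics/c0.png

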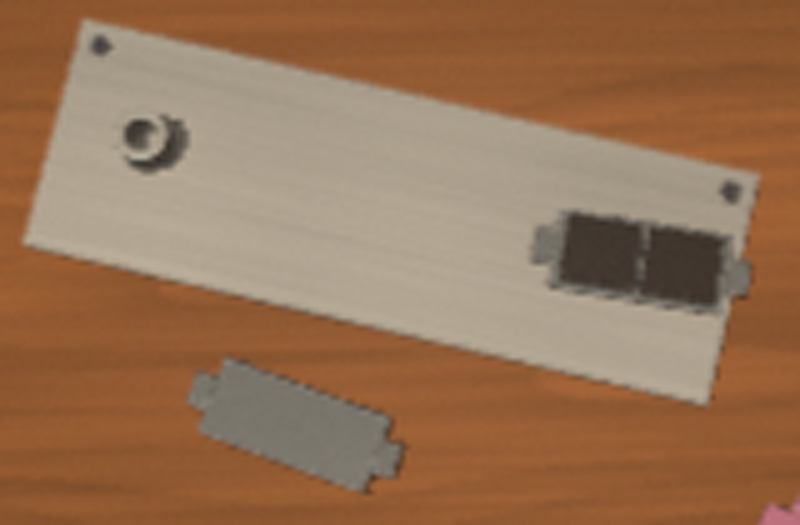

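The crop shows the grey, steel-backed pad at full-image (279,215), lying 30–60 mm short of the plate's front edge, so this is the pad to flip. The done pad shows dark lining at about (348,181).

Now I'll approach behind it, with the fingers partly open along the plate's y axis.

{"name": "arm_command", "arguments": {"moves": [-2.4,-2.3,0.5,-2,-2.4,-2.3,0.5,0,-2.4,-2.3,0.5,0,-2.4,-2.3,0.5,0,-2.4,-2.3,0.5,0,-2.4,-2.3,0.5,0,-2.4,-2.3,0.5,0,-2.4,-2.3,0.5,0,-2.4,-2.3,0.5,0,-2.4,-2.3,0.5,0,-2.4,-2.3,0.5,0,-2.4,-2.3,0.5,0], "fingers": 65}}

```text
time: 1.1
ee_pos: [0.3886, 0.2547, 0.1622]
eef_rot: [0.13, 0.992, 0.0, -0.0]
ft_force: [0.6, 0.5, 0.7]
width: 0.0563
grip_force: 0.0
```

```bash
cat >> h.py <<'E'
C=np.array([.6591,.0629]);X=np.array([.966,-.2586]);Y=np.array([.2586,.966])
def st():
    s=r.read_state();p=s['ee_pos'];d=p[:2]-C
    M=R.from_quat(s['eef_rot']).as_matrix();f=s['ft_force']
    print('t%.2f'%s['time'],'edge-x %.1f y %.1f z %.1f mm'%((d@X+.075)*1e3,d@Y*1e3,p[2]*1e3),'yaw err deg %.2f'%(np.degrees(np.arctan2(M[1,1],M[0,1]))-75.02),'F x %.1f y %.1f z %.1f'%(f[:2]@X,f[:2]@Y,f[2]),'w %.3f'%s['width'])
E
python3 -c "
from h import *
st()"
```

```text
t1.10 edge-x -235.9 y 115.3 z 162.2 mm yaw err deg 0.03 F x 0.5 y 0.6 z 0.7 w 0.056
```

{"name": "arm_command", "arguments": {"moves": [-2,-1.6,1.5,0,-2,-1.6,1.5,0,-2,-1.6,1.5,0,-2,-1.6,1.5,0,-1,-0.8,2,0,0,0,2,0,0,0,2,0,0,0,1,0,0,0,0,0,0,0,0,0]}}

```text
time: 1.93
ee_pos: [0.4564, 0.1636, 0.0326]
eef_rot: [0.13, 0.992, -0.0, -0.0]
ft_force: [1.0, -0.1, 0.8]
width: 0.0565
grip_force: 0.0
```

```bash
python3 -c "
from h import *
st()"
```

```text
t1.93 edge-x -146.8 y 44.9 z 32.6 mm yaw err deg 0.05 F x 1.0 y 0.1 z 0.8 w 0.056
```

{"name": "arm_command", "arguments": {"moves": [0,-1.6,0,0,0,0,1.5,0,0,0,1.3,0,0,0,0,0,0,0,0,0]}}

```text
time: 2.35
ee_pos: [0.4526, 0.1479, 0.0053]
eef_rot: [0.13, 0.991, 0.0, 0.0]
ft_force: [-0.5, 0.6, 0.2]
width: 0.0568
grip_force: 0.0
```

```bash
python3 -c "
from h import *
st()
im=snap('side','s1.png');a=cv2.resize(im[190:300,230:430],None,fx=3.9,fy=3.9,interpolation=2)
cv2.imwrite('pics/s1c.png',a[...,::-1])"
```

```text
t2.35 edge-x -146.4 y 28.7 z 5.3 mm yaw err deg 0.03 F x -0.6 y 0.4 z 0.2 w 0.057
```

View pics/s1c.png

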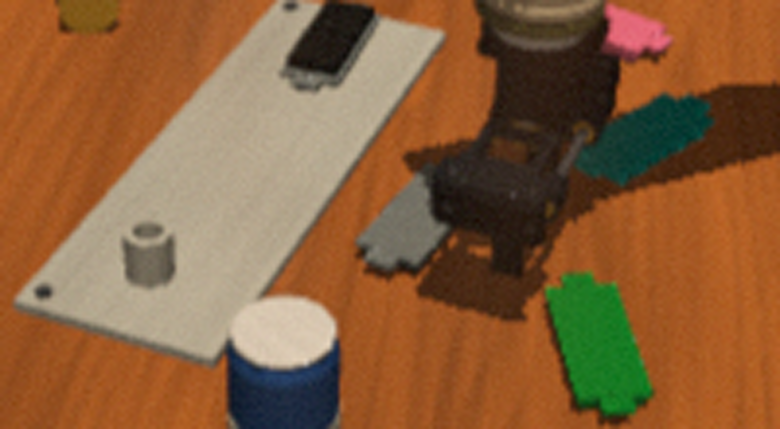

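The finger is behind the pad, with its tip at crop (510,265), and the green look-alike is clear of it. Pushing now.

{"name": "arm_command", "arguments": {"moves": [-0.6,0,0,0,-0.6,0,0,0,-0.6,0,0,0,-0.6,0,0,0,-0.6,0,0,0,-0.6,0,0,0,-0.6,0,0,0,-0.6,0,0,0,-0.6,0,0,0,-0.6,0,0,0,-0.6,0,0,0,-0.6,0,0,0]}}

```text
time: 3.4
ee_pos: [0.5226, 0.1294, 0.0045]
eef_rot: [0.13, 0.992, 0.0, -0.0]
ft_force: [-0.6, 0.7, -1.3]
width: 0.0568
grip_force: 0.4
```

```bash
python3 -c "
from h import *
st()"
```

```text
t3.40 edge-x -74.1 y 28.9 z 4.5 mm yaw err deg 0.04 F x -0.8 y 0.5 z -1.3 w 0.057
```

{"name": "arm_command", "arguments": {"moves": [-0.4,0,0,0,-0.4,0,0,0,-0.3,0,0,0,-0.3,0,0,0,-0.2,0,0,0,-0.2,0,0,0,0,0,0,0]}}

```text
time: 3.98
ee_pos: [0.5387, 0.1251, 0.0044]
eef_rot: [0.13, 0.992, -0.0, -0.001]
ft_force: [-4.9, 0.3, 1.6]
width: 0.0564
grip_force: 2.3
```

```bash
python3 -c "
from h import *
st()"
```

```text
t3.98 edge-x -57.4 y 29.0 z 4.4 mm yaw err deg 0.05 F x -4.9 y -1.0 z 1.6 w 0.056
```

{"name": "arm_command", "arguments": {"moves": [-0.2,0,0,0,-0.2,0,0,0,0,0,0,0]}}

```text
time: 4.23
ee_pos: [0.5391, 0.1251, 0.0039]
eef_rot: [0.129, 0.992, -0.0, -0.005]
ft_force: [-21.2, 2.5, 15.0]
width: 0.0564
grip_force: 10.2
```

```bash
python3 -c "
from h import *
st()
im=snap('top','t2.png');b=snap('side','s2.png')
a=cv2.resize(im[140:240,230:330],None,fx=4,fy=4,interpolation=2)
b=cv2.resize(b[200:300,290:390],None,fx=4,fy=4,interpolation=2)
cv2.imwrite('pics/c2.png',np.hstack([a,b])[...,::-1])"
```

```text
t4.23 edge-x -57.0 y 29.0 z 3.9 mm yaw err deg 0.11 F x -21.1 y -3.1 z 15.0 w 0.056
```

View pics/c2.png

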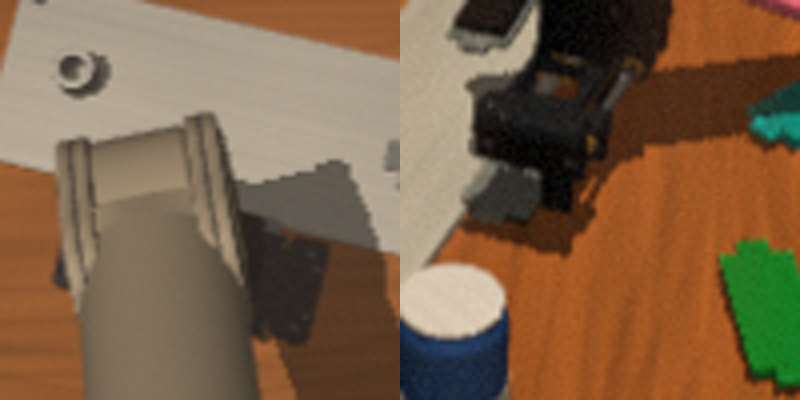

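The pad is square against the plate edge (side crop near (500,190)) and the push force is about 21 N. Now lifting by friction.

{"name": "arm_command", "arguments": {"moves": [0,0,-0.2,0,0,0,-0.2,0,0,0,-0.2,0,0,0,-0.2,0]}}

```text
time: 4.67
ee_pos: [0.5403, 0.1247, 0.0115]
eef_rot: [0.129, 0.992, -0.0, -0.003]
ft_force: [-9.1, 2.9, 1.8]
width: 0.0566
grip_force: 4.7
```

```bash
python3 -c "
from h import *
st()"
```

```text
t4.67 edge-x -55.8 y 29.0 z 11.5 mm yaw err deg 0.10 F x -9.5 y 0.4 z 1.8 w 0.057
```

```bash
python3 -c "
from h import *
b=snap('side','s3.png');a=cv2.cvtColor(cv2.imread('pics/s2.png'),4)
f=lambda q:cv2.resize(q[225:275,295:345],None,fx=8,fy=8,interpolation=2)
cv2.imwrite('pics/c3.png',np.hstack([f(a),f(b)])[...,::-1])"
```

```text
(no output)
```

View pics/c3.png

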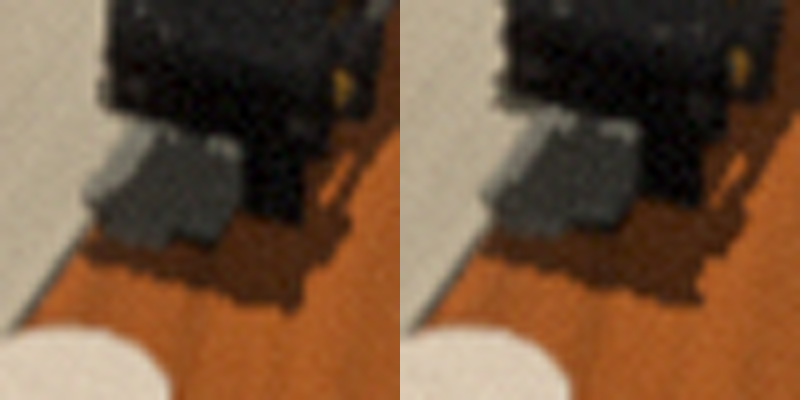

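The near side has risen: its corner moved from (210,240) to (610−400,225) in the enlargement, which is about 5 mm. The pad is tipping, so I'll follow its arc.

{"name": "arm_command", "arguments": {"moves": [-0.05,0,-0.2,0,-0.05,0,-0.2,0,-0.06,0,-0.2,0,-0.06,0,-0.2,0]}}

```text
time: 5.05
ee_pos: [0.5432, 0.1239, 0.0199]
eef_rot: [0.13, 0.992, -0.0, -0.002]
ft_force: [-8.0, 2.1, 3.9]
width: 0.0569
grip_force: 4.1
```

```bash
python3 -c "
from h import *
st();snap('side','s4.png')"
```

```text
t5.05 edge-x -52.7 y 29.0 z 19.9 mm yaw err deg 0.09 F x -8.3 y 0.0 z 3.9 w 0.057
```

```bash
python3 -c "
from h import *
b=cv2.cvtColor(cv2.imread('pics/s4.png'),4);a=cv2.cvtColor(cv2.imread('pics/s3.png'),4)
f=lambda q:cv2.resize(q[220:270,295:345],None,fx=8,fy=8,interpolation=2)
c=np.hstack([f(a),f(b)]).astype(float);c=np.clip(c*1.6,0,255).astype(np.uint8)
cv2.imwrite('pics/c4.png',c[...,::-1])"
```

```text
(no output)
```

View pics/c4.png

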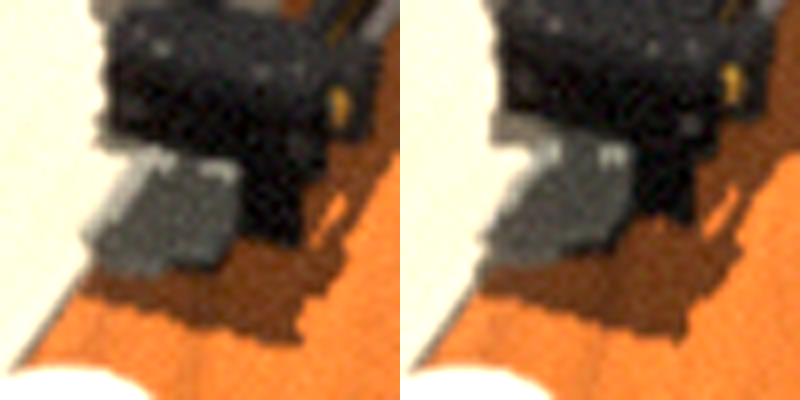

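The tilt is now about 20°. The fingertip at (665,215) still reaches below the backing's lower edge at about (625,205). Continuing on the arc.

{"name": "arm_command", "arguments": {"moves": [-0.09,0,-0.2,0,-0.1,0,-0.2,0,-0.11,0,-0.2,0,-0.13,0,-0.19,0]}}

```text
time: 5.43
ee_pos: [0.5479, 0.1228, 0.0281]
eef_rot: [0.13, 0.992, -0.0, -0.002]
ft_force: [-7.3, 1.8, 3.3]
width: 0.0568
grip_force: 4.0
```

```bash
python3 -c "
from h import *
st();snap('side','s5.png')"
```

```text
t5.43 edge-x -47.9 y 29.1 z 28.1 mm yaw err deg 0.08 F x -7.5 y -0.1 z 3.3 w 0.057
```

{"name": "arm_command", "arguments": {"moves": [-0.14,0,-0.19,0,-0.16,0,-0.18,0,-0.18,0,-0.17,0,-0.2,0,-0.16,0]}}

```text
time: 5.82
ee_pos: [0.554, 0.1213, 0.0352]
eef_rot: [0.13, 0.992, 0.0, -0.002]
ft_force: [-12.8, 2.6, 8.4]
width: 0.0565
grip_force: 7.6
```

```bash
python3 -c "
from h import *
st();b=snap('side','s6.png');a=cv2.cvtColor(cv2.imread('pics/s5.png'),4)
f=lambda q:cv2.resize(q[215:265,290:340],None,fx=8,fy=8,interpolation=2)
c=np.hstack([f(a),f(b)]).astype(float);c=np.clip(c*1.6,0,255).astype(np.uint8)
cv2.imwrite('pics/c6.png',c[...,::-1])"
```

```text
t5.82 edge-x -41.6 y 29.2 z 35.2 mm yaw err deg 0.09 F x -13.1 y -0.8 z 8.4 w 0.057
```

View pics/c6.png

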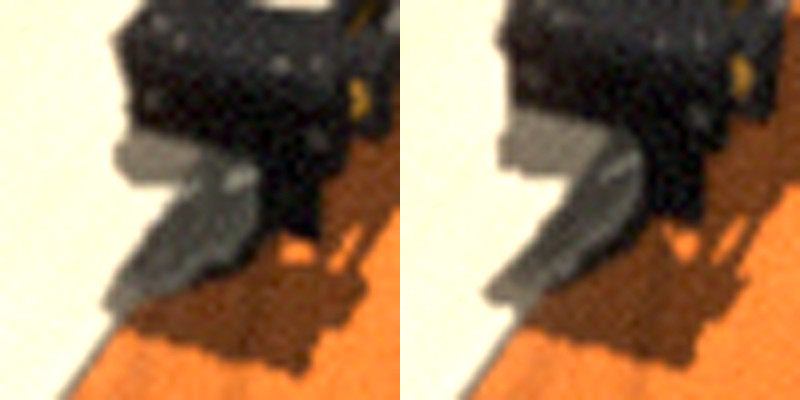

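The pad is at about 40–45°, with the tip still under the backing at (680,215). The force line runs near the pivot, so I'll lift more than I advance.

{"name": "arm_command", "arguments": {"moves": [-0.05,0,-0.2,0,-0.1,0,-0.2,0,-0.16,0,-0.18,0,-0.2,0,-0.17,0]}}

```text
time: 6.2
ee_pos: [0.5614, 0.1192, 0.0432]
eef_rot: [0.13, 0.992, 0.0, 0.0]
ft_force: [-1.9, 0.5, 0.9]
width: 0.0565
grip_force: 1.3
```

```bash
python3 -c "
from h import *
st();b=snap('side','s7.png')"
```

```text
t6.20 edge-x -34.0 y 29.2 z 43.2 mm yaw err deg 0.04 F x -1.9 y -0.0 z 0.9 w 0.057
```

{"name": "arm_command", "arguments": {"moves": [-0.2,0,-0.13,0,-0.22,0,-0.1,0,-0.24,0,-0.1,0]}}

```text
time: 6.5
ee_pos: [0.5672, 0.1178, 0.0468]
eef_rot: [0.13, 0.992, 0.0, -0.001]
ft_force: [-10.1, 1.2, 13.4]
width: 0.0566
grip_force: 8.2
```

```bash
python3 -c "
from h import *
st();b=snap('side','s8.png');t=snap('top','t8.png');a=cv2.cvtColor(cv2.imread('pics/s7.png'),4)
f=lambda q,x,y:cv2.resize(q[y:y+50,x:x+50],None,fx=5.2,fy=5.2,interpolation=2)
c=np.hstack([f(a,285,205),f(b,285,205),f(t,245,165)]).astype(float);c=np.clip(c*1.6,0,255).astype(np.uint8)
cv2.imwrite('pics/c8.png',c[...,::-1])"
```

```text
t6.50 edge-x -28.0 y 29.3 z 46.8 mm yaw err deg 0.05 F x -10.1 y -1.5 z 13.4 w 0.057
```

View pics/c8.png

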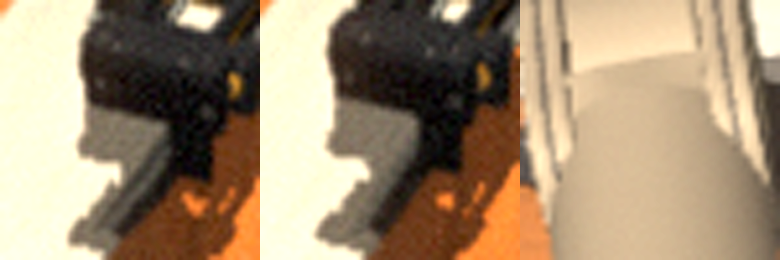

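The pad is past 60° with the finger seated in the notch under the backing, near (440,150), pressing on the lining's side. I'll lift a little more while going forward.

{"name": "arm_command", "arguments": {"moves": [0,0,-0.2,0,-0.1,0,-0.18,0,-0.2,0,-0.15,0,-0.25,0,-0.12,0]}}

```text
time: 6.93
ee_pos: [0.5732, 0.1158, 0.0528]
eef_rot: [0.13, 0.991, -0.0, 0.0]
ft_force: [-0.0, 0.3, -0.1]
width: 0.0569
grip_force: 0.2
```

```bash
python3 -c "
from h import *
st();b=snap('side','s9.png')"
```

```text
t6.93 edge-x -21.7 y 28.9 z 52.8 mm yaw err deg 0.02 F x -0.1 y 0.3 z -0.1 w 0.057
```

```bash
python3 -c "
from h import *
for f in('s8','s9'):
    b=cv2.imread('pics/%s.png'%f);h=cv2.cvtColor(b,cv2.COLOR_BGR2HSV)[205:260:2,280:336]
    print(f)
    for row in h: print(''.join('o' if s>110 and v>60 else '#' if v<38 else 'l' if v<55 else 'g' if v<112 else '.' for _,s,v in row))
"
```

```text
s8
oooooooo...............gl###l#########lgg....g#########g
oooooo...............gll#############lgg....gl#######lgg
oooo...............gllllll#l###ll#######lggl####l###ggg.
oo................glllllllll####l#############lll##llg.g
..................gl#l##ll###########################lgo
..................gl#################ll##ll##########loo
..................gl#l#########################ol####ooo
...................g#ll########################ool###goo
...................g###########################oo####goo
...................ggll##############################goo
....................ggggggggll#################lll#llooo
....................ggggggggggggggl###########looooooooo
....................gggggggggggggggl#########loooooooooo
...................ggggggggggggggggl########oooooooooooo
..................ggggggggggggggggl#########gooooooooooo
.........................ggggggggl##########gooooooooooo
..........................ggggggl###########gooooooooooo
..........................gggggl#####gooooogoooooooooooo
.......................ggggggl#####looooooogoooooooooooo
..............
[... 1397 characters left out ...]
#loooooooooooooo
.........................ggggll#######gooooooooooooooooo
......................gggggggl######loooooogoooooooooooo
....................ggggggggg######loooooooooooooooooooo
...................gggggggggl#####gooooooooooooooooooooo
................ggggggggggl#####lgoooooooooooooooooooooo
...............ggggggggggg#####looooooooooggoooooooooooo
..............gggggggggggggl#looooooooooooggoooooooooooo
....................ggggggggoooooooooooooooooooooooooooo
.........................ggooooooooooooooooooooooooooooo
........................gooooooooooooooooooooooooooooooo
........................oooooooooooooooooooooooooooooooo
......................oooooooooooooooooooooooooooooooooo
```

The pad still stands, and steeper than before. Pushing on forward.

{"name": "arm_command", "arguments": {"moves": [-0.25,0,-0.05,0,-0.25,0,-0.05,0,-0.3,0,-0.03,0,-0.3,0,0,0]}}

```text
time: 7.32
ee_pos: [0.5838, 0.113, 0.0541]
eef_rot: [0.13, 0.992, 0.0, 0.0]
ft_force: [0.6, 0.4, 0.2]
width: 0.0564
grip_force: 0.1
```

```bash
cat > asc.py <<'E'
from h import *
import sys
st();snap('side',sys.argv[1])
b=cv2.imread('pics/'+sys.argv[1]);h=cv2.cvtColor(b,cv2.COLOR_BGR2HSV)[195:260:2,270:336]
for row in h: print(''.join('o' if s>110 and v>60 else '#' if v<38 else 'l' if v<55 else 'g' if v<112 else '.' for _,s,v in row))
E
python3 asc.py s10.png
```

```text
t7.32 edge-x -10.7 y 29.0 z 54.1 mm yaw err deg 0.03 F x 0.5 y 0.6 z 0.2 w 0.056
oooooooooooooooooooooooooo...........g######lgggool###########ll##
ooooooooooooooooooooooooo..........gl########################oggoo
ooooooooooooooooooooooo..........gl###log##lll##############ll#log
ooooooooooooooooooooo..........gg############lgggl#########gggg..g
ooooooooooooooooooo......gggllll#l###################l###lggg.....
oooooooooooooooooo.....gglgllllllllll###############l###gggg......
oooooooooooooooo......gllglllgllllll###l###########l###lgl........
oooooooooooooo........gllllllllllllll##l#################l........
oooooooooooo..........gllllllll##########ll##lll#########g........
oooooooooo.............gllll#######################ol#####gggggggo
ooooooooo..............glllll######################ool###lggggggoo
ooooooo................gllll#l#####################og####lggggoooo
ooooo...................glllll###########################lgggooooo
ooo......................ggggggggl######################lggooooooo
oo.......................gggggggggggggg##############lggggoooooooo
..............
[... 491 characters left out ...]
l#########gogooooooooooooooooo
..........................gggggggggg########looooooooooooooooooooo
.........................ggggggggggl#######loooooooooooooooooooooo
......................ggggggggggggll#####lgooooooooooooooooooooooo
.....................gggggggggggglll####looooooooooooooooooooooooo
g......................ggggggggggggggglooooooooooooooooooooooooooo
...g..........................ggggggggoooooooooooooooooooooooooooo
.ggg...............................ggooooooogooooooooooooooooooooo
.ggg..............................gooooooooooooooooooooooooooooooo
.gggg............................ooooooooooooooooooooooooooooooooo
ggggg...........................oooooooooooooooooooooooooooooooooo
```

{"name": "arm_command", "arguments": {"moves": [-0.3,0,0,0,-0.3,0,0,0,-0.4,0,0,0,-0.4,0,0,0,-0.4,0,0,0]}}

```text
time: 7.78
ee_pos: [0.6029, 0.108, 0.0562]
eef_rot: [0.13, 0.991, 0.0, 0.002]
ft_force: [-0.2, -2.1, 14.3]
width: 0.0569
grip_force: 6.9
```

```bash
python3 asc.py s11.png
```

```text
t7.78 edge-x 9.0 y 29.0 z 56.2 mm yaw err deg 0.00 F x 0.4 y -2.1 z 14.3 w 0.057
oooooooooooooooooooooooooo..gl########################lglgol##gooo
ooooooooooooooooooooooooo.gll##loo...ool##############ll#lo#g.....
ooooooooooooooooooooooo.ggll###lg....glllll#########lggg..........
ooooooooooooooooooogggggllllll#lg..gg#########l####ggg............
oooooooooooooooooogggglglllllllll##l#########l###lggg.............
ooooooooooooooooggggggggllllllllllll#l######ll##lllg..............
oooooooooooooooolggllgllllllllllllllllllll#########g..............
oooooooooooooooolllllllllllllll###lll##############...............
oooooooooooo....glllllllllll#l#############log#####gggg..........g
oooooooooo......gllglllllll#################ool####ggggggggggggggo
ooooooooo.......ggllllllll#l################og#####ggggggggggggooo
ooooooo............ggllllll###l####################gggggggggggoooo
ooooo..............gggggggggll####################lggggggggggooooo
ooo................gggggggggggggg################lgggggggggooooooo
oo................gggggggggggggggl################ggggggggoooooooo
..............
[... 491 characters left out ...]
#######ggggooooooooooooooooooo
..................gggggggggggglgll########lggooooooooooooooooooooo
................gggggggggggggggggll######lggoooooooooooooooooooooo
..............gggggggggggggggggggll####lgggooooooooooooooooooooooo
................ggggggggggggggggggllllgggooooooooooooooooooooooooo
g.......................gggggggggggggggooooooooooooooooooooooooooo
...g.........................gggggggggoooooooooooooooooooooooooooo
gggg...............................goooooooooooooooooooooooooooooo
gggg..............................gooooooooooooooooooooooooooooooo
.gggg.............................oooooooooooooooooooooooooooooooo
ggggg..........................goooooooooooooooooooooooooooooooooo
```

{"name": "arm_command", "arguments": {"moves": [-0.1,0,-0.1,0,-0.3,0,-0.08,0,-0.4,0,0,0]}}

```text
time: 8.08
ee_pos: [0.6092, 0.1063, 0.0564]
eef_rot: [0.13, 0.992, 0.0, 0.0]
ft_force: [1.6, -0.5, 2.7]
width: 0.0565
grip_force: 1.5
```

```bash
python3 asc.py s12.png
```

```text
t8.08 edge-x 15.6 y 29.0 z 56.4 mm yaw err deg 0.03 F x 1.7 y -0.1 z 2.7 w 0.057
oooooooooooooooooooooooooogl##lllll#############ll##gl#gol#g..oooo
oooooooooooooooooooooooogll#llog....oogl###########lll#ll#........
oooooooooooooooooooooooll##llg.......gl######l###lggggg...........
ooooooooooooooooggggggglglllllggg..gg######ll###ggggg.............
ooooooooooooooogggggggglgllllllll#l#######ll##lggggg..............
oooooooooooooogggggggggggllllllllll####l#########gg...............
oooooooooooooollglglllllllllllllgllllll##########g................
oooooooooooooollllllllllllllll#lll##############l.................
oooooooooooo..gllllllllllll##l###########ooo#####gggggg..ggggggggg
oooooooooo....glllllllllll#l#l###########loo#####ggggggggggggggggo
ooooooooo.....gllllllllllllll############ll######ggggggggggggggooo
ooooooo.........gggoglllllll########ll###########gggggggggggggoooo
ooooo............gggggggggggll##################gggggggggggggooooo
ooo..............gggggggggggggg#################gggggggggggooooooo
oo..............gggggggggggggggl#################gggggggggoooooooo
..............
[... 491 characters left out ...]
#######g..oooooooooooooooooooo
................gggggggggggggggl#########lgggooooooooooooooooooooo
..............ggggggggggggggggggll#l####ggggoooooooooooooooooooooo
............gggggggggggggggggggggl####lgggoooooooooooooooooooooooo
................ggggggggggggggggggllgg.ggooooooooooooooooooooooooo
g.......................gggggggggggggggooooooooooooooooooooooooooo
...g........................gg.gggggggoooooooooooooooooooooooooooo
.ggg...............................goooooooooooooooooooooooooooooo
.ggg..............................gooooooooooooooooooooooooooooooo
.gggg............................ooooooooooooooooooooooooooooooooo
.gggg...........................oooooooooooooooooooooooooooooooooo
```

{"name": "arm_command", "arguments": {"moves": [-0.1,0,-0.06,0,-0.4,0,-0.02,0,-0.5,0,0,0,-0.2,0,0,0]}}

```text
time: 8.47
ee_pos: [0.6204, 0.1032, 0.0562]
eef_rot: [0.13, 0.992, -0.0, -0.0]
ft_force: [0.6, -1.3, 0.0]
width: 0.0567
grip_force: 0.0
```

```bash
python3 asc.py s13.png
```

```text
t8.47 edge-x 27.3 y 28.9 z 56.2 mm yaw err deg 0.03 F x 0.9 y -1.1 z 0.0 w 0.057
oooooooooooooooooooooolllgoog.gol##########ll###l##gol#gg.....oooo
oooooooooooooooooooollllllg........gg#########lggl#l#lgg..........
oooooooooooooooooggggllllg.........gl###ll###ggg####ggg...........
ooooooooooooggggggggggglglllllggggl###lg###lggl####gg.............
oooooooooolgggggggggglglgllllll#l#l##ll###ggl#####gg..............
oooooooooglllglggggglllglllllll#ll#l############lgg...............
ooooooooollllllllllllggllllgglllllll###########ggg................
oooooooooollllllllllllllllll#ll##l###og########lg.................
ooooooooooolglllllllllllllll#l#######ooo#####ggggggggggggggggggggg
ooooooooooolllllllllllllll###########ool#####ggggggggggggggggggggo
ooooooooo..gglllllllllllllll##l#l####l#######gggggggggggggggggggoo
ooooooo......gggggggllllllll####ll###lll#####gggggggggggggggggoooo
ooooo........ggggggggggggglll#######lggggggggggggggggggggggggooooo
ooo.........gggggggggggggggl#######ggggggggggggggggggggggggooooooo
oo..........gggggggggggggggl#######lllllggggggggggggggggggoooooooo
...........ggg
[... 491 characters left out ...]
#llg......oooooooooooooooooooo
..........gggggggglll#lllllllll####llggg....gooooooooooooooooooooo
.........gggggggggllllllllllllll#lllggg....goooooooooooooooooooooo
........gggggggggggggggglgllll#lllggg.....oooooooooooooooooooooooo
................gggggggggggggglglg.......ooooooooooooooooooooooooo
g..................gggggggggggggg......ooooooooooooooooooooooooooo
...g.................................goooooooooooooooooooooooooooo
.ggg................................oooooooooooooooooooooooooooooo
gggg..............................gooooooooooooooooooooooooooooooo
.ggg..............................oooooooooooooooooooooooooooooooo
.gggg...........................oooooooooooooooooooooooooooooooooo
```

The dark lining now spreads flat on the plate and the force is zero, so the pad looks flipped. Retreating up and back.

{"name": "arm_command", "arguments": {"moves": [0,0,-1,0,0,0,-2,0,0.5,0,-2.5,0,1,0,-2.5,0,2,0,-2,0,2.5,0,-1.5,0,3,0,-1,0,3,0,-0.5,0,3,0,0,0,2,0,0,0,1,0,0,0,0,0,0,0]}}

```text
time: 9.52
ee_pos: [0.4449, 0.1506, 0.1874]
eef_rot: [0.129, 0.992, 0.001, 0.0]
ft_force: [1.0, -0.3, -0.1]
width: 0.0567
grip_force: 0.0
```

```bash
python3 -c "
from h import *
st();t=snap('top','t14.png');b=snap('side','s14.png')
f=lambda q,x,y:cv2.resize(q[y:y+100,x:x+130],None,fx=3,fy=3,interpolation=2)
cv2.imwrite('pics/c14.png',np.hstack([f(t,225,125),f(b,230,180)])[...,::-1])"
```

```text
t9.52 edge-x -154.6 y 29.3 z 187.4 mm yaw err deg 0.14 F x 1.0 y -0.0 z -0.1 w 0.057
```

View pics/c14.png

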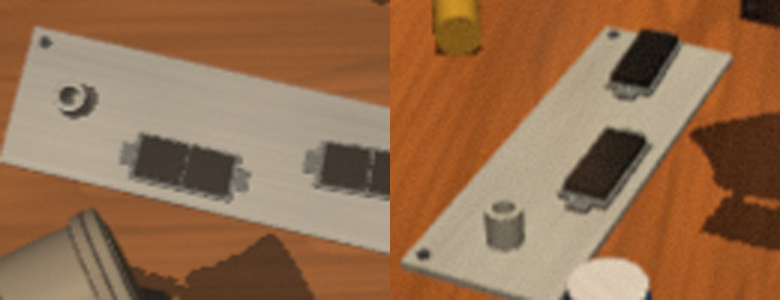

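The pad lies flat on the plate with its lining up, at (185,165) in the top crop. The done pad and the socket haven't moved, and the robot is clear of everything.

```bash
python3 -c "
from h import *
print(r.close_job())"
```

```text
the job is handed in; nothing more can be done
None
```

The pad was tipped up against the plate's front edge and pushed over; it now lies flat on the plate with its lining up, nothing else was disturbed, and the job was handed in at about 10 s.

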